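# Put the four candles in their holders

## Task

Dress the table for supper: put each of the four candles upright into the holder made for it, the slim dinner candle in the candlestick's socket, the short votive in the little cup, the round pillar on the round plate and the square pillar straight in the square tray, each fully down on its holder's floor. Knock nothing over, let the holders stay where they are, and leave the mug and the matchbox alone.

Things in the scene. Friction and masses are not known exactly. Their poses are not given: they have to be found in the camera images.
- dinner_candle: The slim dinner candle: a straight round rod, 24 mm in diameter, 100 mm tall. Honey-coloured beeswax like all four candles; its wick, 9 mm long, is thin and soft. Loose, stands upright. Origin: centre of the underside, z up.
- votive_candle: The short votive candle: round, 40 mm in diameter at the foot and 42 mm at the top, 62 mm tall. Honey-coloured beeswax like all four candles; its wick, 9 mm long, is thin and soft. Loose, stands upright. Origin: centre of the underside, z up.
- round_pillar: The thick round pillar candle: 64 mm in diameter, 85 mm tall. Honey-coloured beeswax like all four candles; its wick, 9 mm long, is thin and soft. Loose, stands upright. Origin: centre of the underside, z up.
- square_pillar: The square pillar candle: 48 x 48 mm in plan, 75 mm tall; its x and y axes are square to its faces. Honey-coloured beeswax like all four candles; its wick, 9 mm long, is thin and soft. Loose, stands upright. Origin: centre of the underside, z up.
- candlestick: Chamberstick of dark iron: a shallow round drip dish (84 mm across, rim 12 mm high) with a finger loop at its edge on the -x side (reaches 67 mm from the centre, 37 mm high), and in the middle a stem with a socket for the dinner candle. Socket: 29 mm wide inside, floor 31 mm above the table, flaring from 50 mm up to a mouth 44 mm wide at its rim, 60 mm above the table. Loose, 0.6 kg. Origin: centre of the underside, under the socket; z up.
- votive_cup: Round cup of dark iron for the votive candle: 74 mm across the rim, 38 mm high, about 56 mm wide inside at the floor, which is 6 mm above the table. Loose, 0.5 kg. Origin: centre of the underside, z up.
- round_plate: Round pillar plate of dark iron for the round pillar: 108 mm across, floor 6 mm above the table and about 92 mm wide, rim 13 mm high. Loose, 0.7 kg. Origin: centre of the underside, z up.
- square_tray: Square tray of dark iron on four small feet, for the square pillar: 70 x 70 mm outside, 62 x 62 mm inside, floor 8 mm above the table, rim 14 mm high; its x and y axes run along its sides. Loose, 0.6 kg. Origin: centre of the underside between the feet, on the table; z up.
- mug: White mug, 86 mm across, 92 mm high, with a handle, at the right end of the table; not to be moved. Origin: at the underside, 16 mm from the cup's axis on the side of the handle.
- matchbox: Matchbox lying flat, 36 x 53 x 14 mm, among the candles and holders; not to be moved. Origin: centre of the underside.
There are look-alikes about, which are no part of the job. Leave any red look-alike of the votive_candle alone.

How it is judged:
At the end, for the whole second after the job is handed in: Each candle is at rest, released and upright (0.12 rad) in its own holder: underside within 4 mm of its floor, axis within 6 (dinner), 10 (votive), 14 (round) or 11 mm (square) of the holder's; square pillar within 0.26 rad of the tray's sides; holders flat on the table (horizontal distance between dinner_candle and candlestick below 0.006 m and z of dinner_candle in the frame of candlestick between 0.027 and 0.035 m and angle between each of dinner_candle, votive_candle, round_pillar, square_pillar's own z axis and vertical below 0.12 rad and angle between each of candlestick, votive_cup, round_plate, square_tray's own z axis and vertical below 0.08 rad and height (world z) of each of candlestick, votive_cup, round_plate, square_tray below 0.005 m and linear speed of each of dinner_candle, votive_candle, round_pillar, square_pillar below 0.02 m/s and contact force between the fingers and dinner_candle below 0.05 N and horizontal distance between votive_candle and votive_cup below 0.01 m and z of votive_candle in the frame of votive_cup between 0.002 and 0.01 m and contact force between the fingers and votive_candle below 0.05 N and horizontal distance between round_pillar and round_plate below 0.014 m and z of round_pillar in the frame of round_plate between 0.002 and 0.01 m and contact force between the fingers and round_pillar below 0.05 N and horizontal distance between square_pillar and square_tray below 0.011 m and z of square_pillar in the frame of square_tray between 0.004 and 0.012 m and contact force between the fingers and square_pillar below 0.05 N and (angle between the x axis of square_pillar and the x axis of square_tray, either way round below 0.26 rad or angle between the x axis of square_pillar and the y axis of square_tray, either way round below 0.26 rad)); the robot touches nothing.
It fails at once if a candle is knocked over or laid on its side (angle between any of dinner_candle, votive_candle, round_pillar, square_pillar's own z axis and vertical above 0.8 rad).
It fails at once if a holder is tipped up (angle between any of candlestick, votive_cup, round_plate, square_tray's own z axis and vertical above 0.4 rad).
It fails at once if a holder is shoved more than 40 mm from where it stood (distance of any of candlestick, votive_cup, round_plate, square_tray from where it was at the start of the episode above 0.04 m).
It fails at once if the mug or the matchbox is pushed more than 30 mm (distance of any of mug, matchbox from where it was at the start of the episode above 0.03 m).
It also fails if it takes over 112 s, if anything falls off the work surface, if the arm or the gripper's body presses on something with over 40 N, if the wrist force passes 120 N, or if a joint passes its speed limit or range.

## Robot

A 7-joint arm with a two-finger parallel gripper is mounted at the origin on a cart in front of the work surface, level with it; the furniture and walls round the work are solid. World frame = base frame: x ahead of the robot, y to its left, z up, the work surface at z = 0. Lengths are in m, angles in rad, forces in N, time in s.
With the tool pointing down it reaches from about 0.35 to 0.9 m from the base axis. Payload 8.1 kg.
Tool frame: the origin (TCP) lies midway between the tips of the shut fingers; the grasp point (between the pads) lies 19 mm behind it; z points along the fingers, y is the line along which they close (so a half turn about z gives the same grasp; the last joint's range is limited). The gripper opens to 92 mm and grips with 3 to 60 N. Pads are 19 mm wide; open, the fingers measure 130 mm over their backs; the gripper's body (75 mm by 190 mm) begins 47 mm behind the grasp point.
Start: joints at [1.044, 0.434, 0.025, 1.573, -0.012, 1.134, -0.075], TCP at [0.257, -0.57, 0.227] pointing down, gripper open.
Joint ranges: [-2.62, 2.62], [-0.44, 2.09], [-1.27, 1.32], [0.08, 2.57], [-1.32, 4.46], [0.12, 2], [-2.74, 2.74]. Speed limits (rad/s): [2.22, 2.22, 3.01, 3.01, 3.14, 3.14, 3.14].

## Interface

Orientations are given as a rotation vector (axis times angle).
In Python, from cell import observe, get_image, camera_model, sign_off, recognise, silhouettes gives the robot as it stands.
- The arm moves only by the tool apply_moves, never from a script. Its argument "motion" is a list of rows, each an object of numbers: "x", "y", "z": the shift along the world's x, y, z in cm; "yaw": the turn about the world's z in degrees; "hand": the opening, from -1 (shut) to 1 (fully open), so that 0 is half open. In form: [{"x": .., "y": .., "z": .., "yaw": .., "hand": ..}, ...]. A call has 1 to 10 rows; each row is the pose to reach, as a shift and turn from the pose commanded when the call began; what a row does not reach only later rows make up. A row lasts 1/8 s, in which the tool goes at most 62.5 mm and 10.7 degrees, less where a joint would pass 70% of its speed; a pose out of reach is approached as far as the arm can. A call with a gripper value outside its range is refused whole. The fingers move at their own pace and stop on an object; "newtons" is the grip in N (left out, the last holds). Time passes only in rows, so rows that repeat a pose let the fingers close. It gives the time, the measured TCP pose, the force, the opening and the grip force at its end, in the units of the state.
- observe(): the state, without advancing time (a new reading comes with each control period).
- get_image(name): name is "scene" or "top"; returns the picture (400x640x3 uint8, blue, green, red); there is no depth.
- camera_model(name): a dict with "camera_matrix" (3x3 intrinsics, pixels), "T" (4x4, takes a point from camera to world coordinates). Camera axes: x right, y up, looking along -z (the intrinsics and any distortion apply to the point x, -y, -z); pixel columns grow to the right and rows downward; lengths in m; the calibration is good to about 2 mm. A picture is of the moment at which its call begins. camera_model takes no time and is no camera call.
- sign_off(): hands the job in; it is judged then, once.
Trained networks look in the newest picture that a camera, given by its name, has taken for a name from the list of things; names that differ only in an ending like _2 or _b are one class to them, and where a whole thing is asked for, a point or a joint stands for the part that bears it (a point fixed in the world has none). Each returns a list of dicts, best first, with "p" (0 to 1); they miss things now and then, are a little off and sometimes report something else, mostly with a low value. They report only what shows in the picture. A call takes as long as a camera call. They do not tell look-alikes from the thing itself.
- recognise(query, camera): "rect" ([left, top, right, bottom] in pixels, round what is visible of it).
- silhouettes(query, camera): "mask" (400x640 bool, what is visible of it) and "rect" ([left, top, right, bottom] in pixels, round what is visible of it).
The state is a dict: "clock": time; "joints": joint angles; "dq": joint speeds; "joint_efforts": joint torques, N m; "position": TCP position; "ee_rot": TCP orientation; "force": force on the tool from outside, world axes, zero at the start; "ft_torque": the same for the moment, N m; "width": opening from 0.0 (shut) to 1.0 (fully open); "gripper_force": force on a finger pad.
Only numpy, scipy, OpenCV 4.12 (cv2) and the standard library are available. Lean on these libraries where they do the work, as an engineer would, in place of code of your own. Each camera call takes 0.05 s, during which the arm holds its last target. There are 200 camera calls.

## Working session

There is one attempt and no reset: what is moved stays moved. The work goes in short steps, Python scripts to look and compute and a tool call to move; the robot and the scene stay as the last step left them, time stands still between calls to the robot, and variables do not carry over. Pictures are saved under pics/ and viewed, at most 14 in all, crops included, and the job is handed in when it is done.

Besides the shell and the picture viewer there is one more tool, called after "Emit:" as name(argument=value, ...), one argument or row to a line, values as JSON. apply_moves: Moves the arm, as the interface text tells. Its arguments: {"type":"object","properties":{"motion":{"type":"array","items":{"type":"object","properties":{"x":{"type":"number"},"y":{"type":"number"},"z":{"type":"number"},"yaw":{"type":"number"},"hand":{"type":"number"}}}},"newtons":{"type":"number"}},"required":["motion"]}

```bash
ls; mkdir -p pics
python3 - <<'E'
from cell import *
import cv2
for n in("scene","top"):
    cv2.imwrite(f"pics/{n}0.png",get_image(n)); m=camera_model(n); print(n,m["camera_matrix"],m["T"].__repr__(),[k for k in m])
for q in "dinner_candle votive_candle round_pillar square_pillar candlestick votive_cup round_plate square_tray mug matchbox".split():
    for n in("scene","top"):
        print(q,n,[(round(float(d["p"]),2),[int(v) for v in d["rect"]]) for d in recognise(q,n)[:4]])
s=observe();print({k:s[k] for k in("clock","position","ee_rot","width")})
E
```

```text
pics
scene [[477.21498181   0.         318.48698125]
 [  0.         477.21498181 201.88470231]
 [  0.           0.           1.        ]] array([[ 0.75031953,  0.26260787, -0.60667759, -0.47151458],
       [-0.66094308,  0.31635625, -0.68049466, -1.15248077],
       [ 0.013223  ,  0.91156779,  0.41093713,  0.670139  ],
       [ 0.        ,  0.        ,  0.        ,  1.        ]]) ['camera_matrix', 'T']
top [[463.98952166   0.         324.12084952]
 [  0.         463.98952166 194.84440997]
 [  0.           0.           1.        ]] array([[ 0.09633041,  0.96917896, -0.22674348,  0.22643381],
       [-0.99534842,  0.09347546, -0.02332095, -0.08865416],
       [-0.00140723,  0.22793528,  0.97367527,  1.28894985],
       [ 0.        ,  0.        ,  0.        ,  1.        ]]) ['camera_matrix', 'T']
dinner_candle scene [(0.69, [392, 203, 399, 227])]
dinner_candle top [(0.49, [420, 189, 445, 204]), (0.26, [266, 204, 286, 223])]
votive_candle scene [(0.73, [277, 179, 288, 196]), (0.64, [286, 205, 300, 228])]
votive_candle top [(0.75, [268, 202, 286, 221]), (0.65, [235, 240, 254, 253]), (0.47
[... 307 characters left out ...]
estick top [(0.67, [313, 199, 347, 231])]
votive_cup scene [(0.67, [319, 216, 343, 236]), (0.23, [371, 227, 402, 277])]
votive_cup top [(0.71, [372, 231, 399, 258])]
round_plate scene [(0.59, [299, 173, 329, 186])]
round_plate top [(0.8, [252, 132, 286, 174])]
square_tray scene [(0.42, [352, 195, 361, 203])]
square_tray top [(0.95, [335, 140, 363, 170])]
mug scene [(0.62, [371, 230, 404, 278])]
mug top [(0.98, [452, 236, 495, 281])]
matchbox scene [(0.61, [314, 186, 325, 194])]
matchbox top [(0.61, [293, 168, 311, 186])]
{'clock': 1.1, 'position': array([ 0.2569886 , -0.56973634,  0.22675244]), 'ee_rot': array([ 3.07129453e+00,  6.60568456e-01, -1.07947999e-05]), 'width': 1.0032897891595367}
```

Run:
```python
import cv2
a=cv2.imread("pics/top0.png")[110:300,160:510]; cv2.imwrite("pics/topc.png",cv2.resize(a,(800,434),interpolation=3))
a=cv2.imread("pics/scene0.png")[130:290,215:425]; cv2.imwrite("pics/scc.png",cv2.resize(a,(787,600),interpolation=3))
```

```text
(no output)
```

View pics/topc.png

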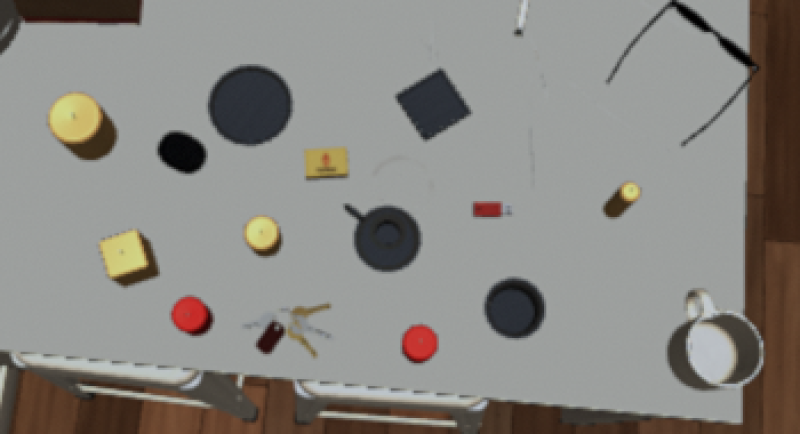

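View pics/scc.png

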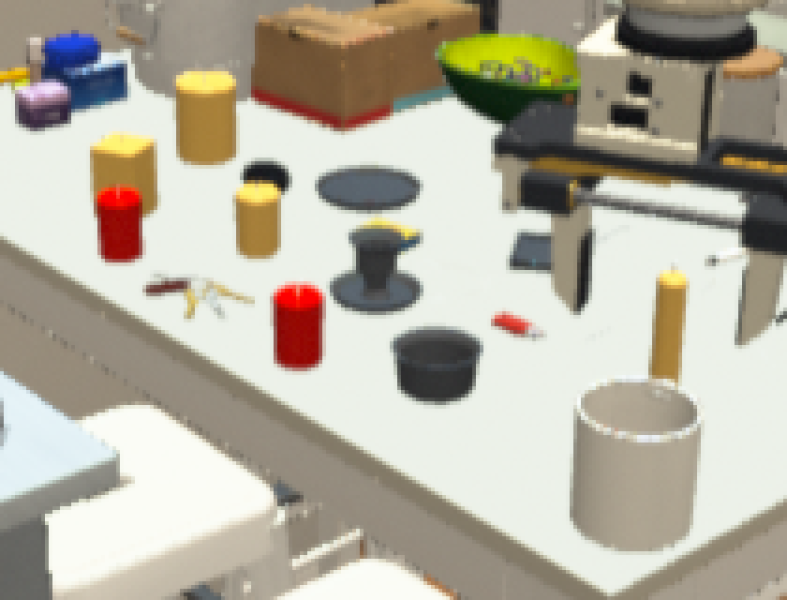

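The top view shows the following (full-image pixels):
- **Honey-coloured candles:** round pillar at (193,161), square pillar at (215,221), votive at (275,212) and dinner candle at (435,194), which is the upright rod.
- **Look-alikes:** red votives at (243,248) and (344,260), to be left alone. The network's 0.47 and 0.65 votive hits are these two. The black puck at (240,177), the yellow matchbox at (303,181) and the lighter are not candles either.
- **Holders:** plate at (269,156), tray at (349,155), chamberstick at (329,214) and cup at (385,244).

Next I fit shape models to the masks.

```bash
cat > fit.py <<'E'
from cell import *
import cv2, numpy as np
from scipy.optimize import minimize
CM={n:camera_model(n) for n in("scene","top")}
def proj(P,n):
    m=CM[n];T=np.array(m["T"]);K=np.array(m["camera_matrix"])
    c=(np.asarray(P)-T[:3,3])@T[:3,:3]
    return np.c_[K[0,0]*c[:,0]/-c[:,2]+K[0,2],K[1,1]*-c[:,1]/-c[:,2]+K[1,2]]
def ring(r,z): t=np.linspace(0,2*np.pi,48); return np.c_[r*np.cos(t),r*np.sin(t),0*t+z]
def box(x0,x1,y0,y1,z0,z1): return np.array([[x,y,z] for x in(x0,x1) for y in(y0,y1) for z in(z0,z1)])
def cyl(r0,r1,z0,z1): return np.r_[ring(r0,z0),ring(r1,z1)]
M={"dinner_candle":[cyl(.012,.012,0,.1)],"votive_candle":[cyl(.02,.021,0,.062)],"round_pillar":[cyl(.032,.032,0,.085)],
"square_pillar":[box(-.024,.024,-.024,.024,0,.075)],"candlestick":[cyl(.040,.042,0,.012),cyl(.022,.022,.05,.06),box(-.067,-.04,-.004,.004,.005,.037)],
"votive_cup":[cyl(.032,.037,0,.038)],"round_plate":[cyl(.05,.054,0,.013)],"square_tray":[box(-.035,.035,-.035,.035,.004,.014)]}
S=8
def render(name,p,n):
    c,s=np.cos(p[2]),np.sin(p[2]);R=np.array([[c,-s,0],[s,c,0],[0,0,1]])
    im=np.zeros((400*S//2,640*S//2),np.uint8);k=S//2
    for h in M[name]:
        q=proj(h@R.T+[p[0],p[1],0],n); q=((q+.5)*k-.5)
        cv2.fillConvexPoly(im,cv2.convexHull((q*256).round().astype(np.int32)),255,shift=8)
    return cv2.resize(im,(640,400),interpolation=cv2.INTER_AREA)/255.
def ground(u,v,z,n):
    m=CM[n];T=np.array(m["T"]);K=np.array(m["camera_matrix"])
    d=T[:3,:3]@[(u-K[0,2])/K[0,0],-(v-K[1,2])/K[1,1],-1]; return T[:3,3]+d*(z-T[2,3])/d[2]
def fit(name,mask,n,z,yaw=False):
    ys,xs=np.nonzero(mask);g=ground(xs.mean(),ys.mean(),z,n);mk=mask.astype(float);best=None
    for y0 in ([0] if not yaw else (np.arange(0,1.57,.26) if yaw==1 else np.arange(0,6.28,.39))):
        f=lambda p:-(np.minimum(r:=render(name,[p[0],p[1],p[2]*10 if yaw else 0],n),mk).sum()/np.maximum(r,mk).sum())
        x0=[g[0],g[1],y0/10]
        o=minimize(f,x0,method="Nelder-Mead",options=dict(initial_simplex=[x0,[x0[0]+.008,x0[1],x0[2]],[x0[0],x0[1]+.008,x0[2]],[x0[0],x0[1],x0[2]+.015]],xatol=1e-4,fatol=1e-4,maxiter=90))
        if best is None or o.fun<best.fun:best=o
    return best.x[0],best.x[1],best.x[2]*10,-best.fun
def yellow(im,rect,pad=4):
    h=cv2.cvtColor(im,cv2.COLOR_BGR2HSV);l,t,r,b=[int(v) for v in rect];m=np.zeros(im.shape[:2],bool)
    w=(slice(max(t-pad,0),b+pad),slice(l-pad,r+pad));m[w]=((h[...,0]>12)&(h[...,0]<35)&(h[...,1]>90)&(h[...,2]>120))[w]
    return m
E
python3 - <<'E'
from fit import *
im={n:get_image(n) for n in CM}
R={"dinner_candle":([420,186,445,204],[391,200,399,232]),"votive_candle":([266,202,286,223],[277,179,291,200]),"round_pillar":([180,149,213,179],[260,148,280,175]),"square_pillar":([203,210,232,235],[238,165,258,187])}
for q,(a,b) in R.items():
    for n,r in(("top",a),("scene",b)):
        m=yellow(im[n],r,3); print(q,n,m.sum(),np.round(fit(q,m,n,.05,q[0]=="s"),4))
h={"candlestick":((329,214),2,.01),"votive_cup":((385,244),0,.03),"round_plate":((269,155),0,.01),"square_tray":((349,155),1,.01)}
V=im["top"].max(2)
for q,(c,y,z) in h.items():
    m=silhouettes(q,"top")
    m=[d["mask"] for d in m if d["mask"][c[1],c[0]]]
    if m: print(q,"net",m[0].sum(),np.round(fit(q,m[0],"top",z,y),4))
    d=np.zeros((400,640),np.uint8);k=26;d[c[1]-k:c[1]+k,c[0]-k:c[0]+k]=(V<95)[c[1]-k:c[1]+k,c[0]-k:c[0]+k]
    _,l=cv2.connectedComponents(d);d=l==l[c[1],c[0]]
    print(q,"dark",d.sum(),np.round(fit(q,d,"top",z,y),4))
print([np.round(ground(u,v,0,"top"),3) for u,v in((303,181),(470,258),(243,248),(344,260),(240,177),(490,295),(160,262))])
E
```

```text
dinner_candle top 53 [ 0.535  -0.3502 -0.074   0.3198]
dinner_candle scene 207 [ 0.5526 -0.3405 -0.4845  0.7484]
votive_candle top 152 [0.4545 0.0714 0.0352 0.6062]
votive_candle scene 214 [ 0.4556  0.0722 -0.5742  0.8788]
round_pillar top 394 [0.5656 0.3051 0.0814 0.5782]
round_pillar scene 376 [ 0.5681  0.3083 -0.5333  0.9156]
square_pillar top 304 [0.416  0.2339 0.7271 0.6114]
square_pillar scene 246 [0.4165 0.233  1.2873 0.6137]
candlestick net 725 [ 0.4714 -0.0774  4.1503  0.9473]
candlestick dark 673 [ 0.4706 -0.0768  4.1502  0.8968]
votive_cup net 565 [ 0.3973 -0.2358  0.0316  0.9385]
votive_cup dark 536 [ 0.3967 -0.2348  0.0952  0.896 ]
round_plate net 1054 [ 0.6244  0.1106 -0.0027  0.9665]
round_plate dark 994 [0.6243 0.1111 0.0121 0.936 ]
square_tray net 564 [ 0.6497 -0.1205  0.6514  0.9276]
square_tray dark 556 [ 0.6479 -0.1185  2.2356  0.92  ]
[array([0.561, 0.007, 0.   ]), array([ 0.387, -0.476,  0.   ]), array([0.354, 0.152, 0.   ]), array([ 0.348, -0.13 ,  0.   ]), array([0.556, 0.188, 0.   ]), array([ 0.292, -0.533,  0.   ]), array([0.294, 0.375, 0.   ])]
```

Run:
```python
from fit import *
im=get_image("top")
R={"dinner_candle":([420,186,445,204],.1),"votive_candle":([266,202,286,223],.062),"round_pillar":([180,149,213,179],.085),"square_pillar":([203,210,232,235],.075)}
M0=dict(M)
for q,(r,z) in R.items():
    m=[d["mask"] for d in silhouettes(q,"top")[:1]]
    if m: M[q]=M0[q]; print(q,"net",m[0].sum(),np.round(fit(q,m[0],"top",.05,q[0]=="s"),4))
    M[q]=[h[h[:,2]==z] for h in M0[q]]
    h=cv2.cvtColor(im,cv2.COLOR_BGR2HSV);mm=yellow(im,r,3)
    for t in(150,175,200):
        k=mm&(h[...,2]>t); print(q,t,k.sum(),np.round(fit(q,k,"top",z,q[0]=="s"),4))
```

```text
dinner_candle net 126 [ 0.5373 -0.3522  0.0165  0.757 ]
dinner_candle 150 49 [ 0.5352 -0.3512  0.011   0.7388]
dinner_candle 175 43 [ 0.5353 -0.3517  0.0171  0.6477]
dinner_candle 200 25 [ 0.537  -0.3507  0.0373  0.378 ]
votive_candle net 268 [ 0.3503  0.1419 -0.011   0.921 ]
votive_candle 150 147 [0.4535 0.0708 0.0495 0.7641]
votive_candle 175 134 [0.4544 0.0716 0.0465 0.699 ]
votive_candle 200 99 [0.4536 0.0736 0.0199 0.5164]
round_pillar net 621 [0.5687 0.3041 0.0532 0.9101]
round_pillar 150 383 [0.5661 0.3051 0.1004 0.9004]
round_pillar 175 364 [0.5669 0.306  0.0761 0.8571]
round_pillar 200 309 [0.5698 0.3057 0.0142 0.7294]
square_pillar net 462 [0.4129 0.2259 0.455  0.9125]
square_pillar 150 293 [0.4113 0.226  1.9974 0.887 ]
square_pillar 175 272 [0.4116 0.2272 0.4402 0.825 ]
square_pillar 200 234 [0.4112 0.2257 2.1654 0.7136]
```

Checks pass: the fitted heights and sizes are consistent, and the honey candles stand clear. Dinner candle first, hovering above it and then checking the alignment.

Emit:
apply_moves(
  motion=[
    {"x": 5.6, "y": 4.4, "z": 0},
    {"x": 11.2, "y": 8.8, "z": 0},
    {"x": 16.7, "y": 13.1, "z": 0},
    {"x": 22.3, "y": 17.5, "z": 0},
    {"x": 27.9, "y": 21.9, "z": -2},
    {"x": 27.9, "y": 21.9, "z": -7},
    {"x": 27.9, "y": 21.9, "z": -8.5},
    {"x": 27.9, "y": 21.9, "z": -8.5},
  ],
  newtons=15,
)

```text
schema error: expected keys x, y, z, yaw, hand
```

Run:
```python
from cell import *
import cv2
a=get_image("scene")[120:280,300:460]; b=get_image("top")[120:280,350:510]
cv2.imwrite("pics/d1.png",cv2.resize(cv2.hconcat([a,b]),(800,400),interpolation=3))
s=observe();print(s["position"],s["ee_rot"],s["clock"])
```

```text
[ 0.2570162  -0.56973022  0.2267477 ] [3.07130294e+00 6.60621679e-01 4.96068485e-05] 1.75
```

View pics/d1.png

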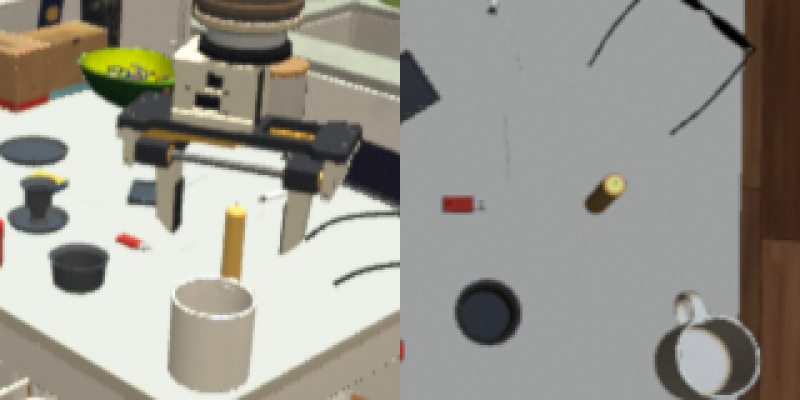

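The arm has not moved: each row needs all five keys. The picture is unchanged, with the dinner candle's top at about (435,193) in the top view.

Emit:
apply_moves(
  motion=[
    {"x": 5.6, "y": 4.4, "z": 0, "yaw": 0, "hand": 1},
    {"x": 11.2, "y": 8.8, "z": 0, "yaw": 0, "hand": 1},
    {"x": 16.7, "y": 13.1, "z": 0, "yaw": 0, "hand": 1},
    {"x": 22.3, "y": 17.5, "z": 0, "yaw": 0, "hand": 1},
    {"x": 27.9, "y": 21.9, "z": -2, "yaw": 0, "hand": 1},
    {"x": 27.9, "y": 21.9, "z": -7, "yaw": 0, "hand": 1},
    {"x": 27.9, "y": 21.9, "z": -8.5, "yaw": 0, "hand": 1},
    {"x": 27.9, "y": 21.9, "z": -8.5, "yaw": 0, "hand": 1},
  ],
  newtons=15,
)

```text
clock: 2.75
position: [0.5354, -0.3494, 0.1398]
ee_rot: [-3.068, -0.662, 0.005]
force: [-0.9, -0.4, 0.3]
width: 1.0
gripper_force: 0.0
```

Run:
```python
from cell import *
import cv2
a=get_image("scene")[120:280,300:460]; b=get_image("top")[120:280,350:510]
cv2.imwrite("pics/d2.png",cv2.resize(cv2.hconcat([a,b]),(800,400),interpolation=3))
```

```text
(no output)
```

View pics/d2.png

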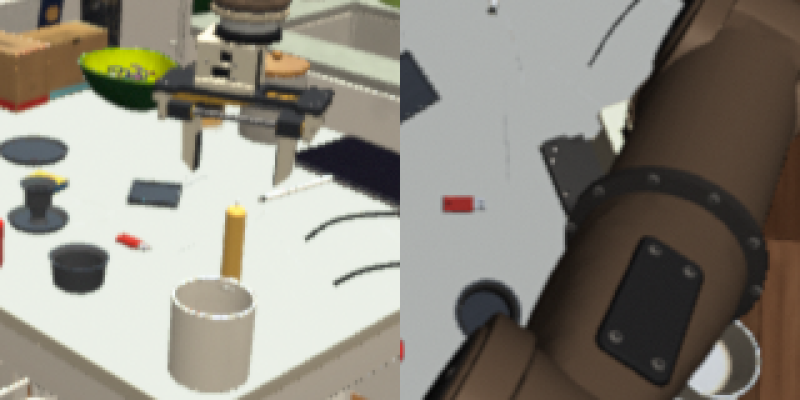

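Run:
```python
from fit import *
d=np.array([-.412,.911,0]); t=np.array([.5354,-.3494,.1398])
for k in("scene","top"): print(k,proj([t,t+.055*d,t-.055*d,[.536,-.351,.1],[.536,-.351,0],[.5526,-.3405,.1],[.5526,-.3405,0]],k).round(1).tolist())
```

```text
scene [[394.0, 189.7], [375.8, 186.5], [412.8, 193.0], [393.5, 202.4], [390.9, 232.8], [394.5, 199.8], [391.9, 229.9]]
top [[438.2, 189.7], [418.1, 196.5], [458.2, 183.0], [435.3, 193.1], [427.1, 201.3], [431.5, 186.7], [423.7, 195.3]]
```

The picture agrees with the projections: candle top at (394,202) in the scene view and finger tips at (376,187) and (413,193). Descending to grip.

Emit:
apply_moves(
  motion=[
    {"x": 0, "y": -0.1, "z": -4, "yaw": 0, "hand": 1},
    {"x": 0, "y": -0.1, "z": -8.2, "yaw": 0, "hand": 1},
    {"x": 0, "y": -0.1, "z": -8.2, "yaw": 0, "hand": 0.2},
    {"x": 0, "y": -0.1, "z": -8.2, "yaw": 0, "hand": -0.3},
    {"x": 0, "y": -0.1, "z": -8.2, "yaw": 0, "hand": -1},
    {"x": 0, "y": -0.1, "z": -8.2, "yaw": 0, "hand": -1},
    {"x": 0, "y": -0.1, "z": -8.2, "yaw": 0, "hand": -1},
    {"x": 0, "y": -0.1, "z": -8.2, "yaw": 0, "hand": -1},
  ],
  newtons=15,
)

```text
clock: 3.85
position: [0.5361, -0.3517, 0.0599]
ee_rot: [3.071, 0.661, 0.0]
force: [-0.1, -0.7, -0.3]
width: 0.396
gripper_force: 0.0
```

Emit:
apply_moves(
  motion=[
    {"x": 0, "y": 0, "z": 0, "yaw": 0, "hand": -1},
    {"x": 0, "y": 0, "z": 0, "yaw": 0, "hand": -1},
    {"x": 0, "y": 0, "z": 0, "yaw": 0, "hand": -1},
    {"x": 0, "y": 0, "z": 0, "yaw": 0, "hand": -1},
  ],
)

```text
clock: 4.35
position: [0.536, -0.3517, 0.0597]
ee_rot: [-3.071, -0.661, 0.0]
force: [-0.5, 0.4, -0.0]
width: 0.259
gripper_force: 15.0
```

Emit:
apply_moves(
  motion=[
    {"x": 0, "y": 0, "z": 3, "yaw": 0, "hand": -1},
    {"x": 0, "y": 0, "z": 8, "yaw": 0, "hand": -1},
    {"x": -1, "y": 4, "z": 11, "yaw": 0, "hand": -1},
    {"x": -2.2, "y": 9.5, "z": 11, "yaw": 0, "hand": -1},
    {"x": -3.5, "y": 15, "z": 11, "yaw": 0, "hand": -1},
    {"x": -4.8, "y": 20.5, "z": 11, "yaw": 0, "hand": -1},
    {"x": -6, "y": 25, "z": 11, "yaw": 0, "hand": -1},
    {"x": -6.5, "y": 27.5, "z": 10, "yaw": 0, "hand": -1},
    {"x": -6.5, "y": 27.5, "z": 8, "yaw": 0, "hand": -1},
    {"x": -6.5, "y": 27.5, "z": 8, "yaw": 0, "hand": -1},
  ],
)

```text
clock: 5.6
position: [0.47, -0.0765, 0.1389]
ee_rot: [-3.071, -0.661, 0.004]
force: [0.3, -0.4, -0.8]
width: 0.259
gripper_force: 15.0
```

Run:
```python
from fit import *
im=get_image("scene")
s=observe();p=s["position"];print(p,s["width"],s["gripper_force"])
b=[p[0],p[1],p[2]-.0597]
u,v=proj([b],"scene")[0];print(u,v,proj([[.4712,-.077,.06]],"scene"))
a=im[int(v)-55:int(v)+45,int(u)-50:int(u)+50].copy()
cv2.imwrite("pics/d3.png",cv2.resize(a,(600,600),interpolation=3))
```

```text
[ 0.47062573 -0.07688744  0.13960485] 0.2618650466402416 14.998816698789597
314.84338920464137 186.5608029282351 [[314.93751405 192.17891459]]
```

View pics/d3.png

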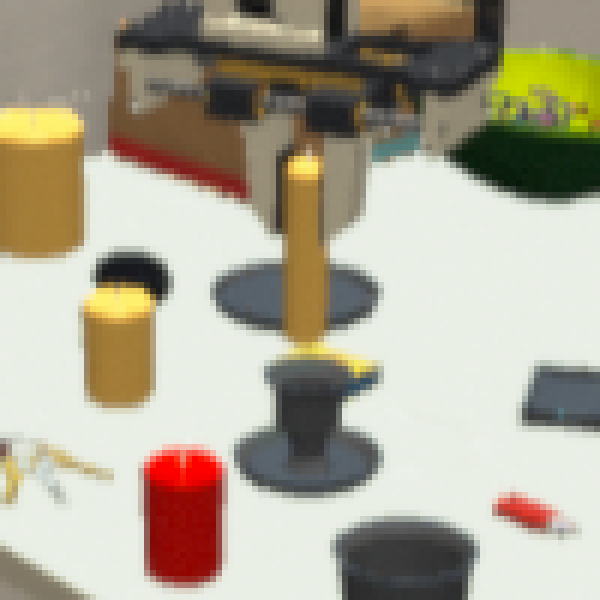

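The candle hangs straight over the socket: its axis is at column 316 and the dish centre at 316. Lowering.

Emit:
apply_moves(
  motion=[
    {"x": 0, "y": 0, "z": -2, "yaw": 0, "hand": -1},
    {"x": 0, "y": 0, "z": -3, "yaw": 0, "hand": -1},
    {"x": 0, "y": 0, "z": -4, "yaw": 0, "hand": -1},
    {"x": 0, "y": 0, "z": -4.7, "yaw": 0, "hand": -1},
    {"x": 0, "y": 0, "z": -4.7, "yaw": 0, "hand": -1},
  ],
)

```text
clock: 6.28
position: [0.4708, -0.0767, 0.0924]
ee_rot: [-3.071, -0.661, 0.001]
force: [-0.3, -0.4, -1.0]
width: 0.259
gripper_force: 15.0
```

Emit:
apply_moves(
  motion=[
    {"x": 0, "y": 0, "z": -0.2, "yaw": 0, "hand": -1},
    {"x": 0, "y": 0, "z": -0.2, "yaw": 0, "hand": -0.4},
    {"x": 0, "y": 0, "z": -0.2, "yaw": 0, "hand": 0},
    {"x": 0, "y": 0, "z": -0.2, "yaw": 0, "hand": 0.2},
    {"x": 0, "y": 0, "z": -0.2, "yaw": 0, "hand": 0.2},
    {"x": 0, "y": 0, "z": -0.2, "yaw": 0, "hand": 0.2},
  ],
)

```text
clock: 7.02
position: [0.471, -0.0767, 0.0908]
ee_rot: [3.071, 0.66, 0.0]
force: [-0.3, 0.7, -0.1]
width: 0.593
gripper_force: 0.0
```

Emit:
apply_moves(
  motion=[
    {"x": 0, "y": 0, "z": 4, "yaw": 0, "hand": 0.2},
    {"x": 0, "y": 0, "z": 9, "yaw": 0, "hand": 0.6},
    {"x": -0.5, "y": 5, "z": 9, "yaw": 0, "hand": 1},
    {"x": -1.2, "y": 10.5, "z": 8, "yaw": 0, "hand": 1},
    {"x": -1.7, "y": 14.9, "z": 4, "yaw": 0, "hand": 1},
    {"x": -1.7, "y": 14.9, "z": 1, "yaw": 0, "hand": 1},
    {"x": -1.7, "y": 14.9, "z": 1, "yaw": 0, "hand": 1},
  ],
)

```text
clock: 7.9
position: [0.4523, 0.0722, 0.0992]
ee_rot: [3.071, 0.662, -0.007]
force: [0.5, 0.8, -0.4]
width: 0.999
gripper_force: 0.0
```

Run:
```python
from fit import *
im=get_image("scene")
m=yellow(im,[290,160,340,205],0);print(m.sum(),np.round(fit("dinner_candle",m,"scene",.1),4))
a=im[130:230,260:360]
print(proj([[.4712,-.077,.131]],"scene"),proj([observe()["position"],[.454,.072,.062]],"scene"))
cv2.imwrite("pics/d4.png",cv2.resize(a,(600,600),interpolation=3))
```

```text
178 [0.551  0.0142 1.8356 0.743 ]
[[315.16334238 171.74460854]] [[282.50534187 169.35390704]
 [282.81969861 179.81506435]]
```

View pics/d4.png

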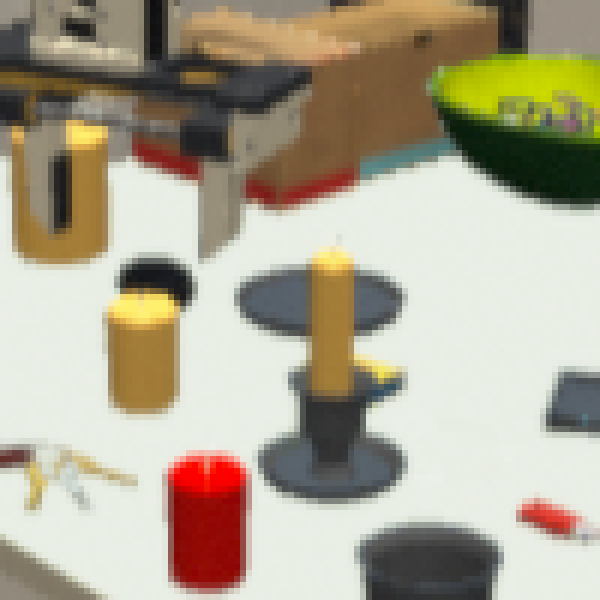

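The dinner candle is seated upright: its top is at (315,172), where a 31 mm floor predicts 171.7. The votive's top at (283,180) is directly below the gripper.

Emit:
apply_moves(
  motion=[
    {"x": 0.1, "y": 0, "z": -3, "yaw": 0, "hand": 1},
    {"x": 0.1, "y": 0, "z": -6, "yaw": 0, "hand": 1},
    {"x": 0.1, "y": 0, "z": -6, "yaw": 0, "hand": 0.3},
    {"x": 0.1, "y": 0, "z": -6, "yaw": 0, "hand": -0.3},
    {"x": 0.1, "y": 0, "z": -6, "yaw": 0, "hand": -1},
    {"x": 0.1, "y": 0, "z": -6, "yaw": 0, "hand": -1},
    {"x": 0.1, "y": 0, "z": -6, "yaw": 0, "hand": -1},
    {"x": 0.1, "y": 0, "z": -6, "yaw": 0, "hand": -1},
    {"x": 0.1, "y": 0, "z": -6, "yaw": 0, "hand": -1},
    {"x": 0.1, "y": 0, "z": -6, "yaw": 0, "hand": -1},
  ],
)

```text
clock: 9.2
position: [0.4552, 0.0723, 0.0409]
ee_rot: [3.071, 0.661, 0.001]
force: [0.4, -1.1, 3.5]
width: 0.447
gripper_force: 15.0
```

Emit:
apply_moves(
  motion=[
    {"x": 0, "y": 0, "z": 4, "yaw": 0, "hand": -1},
    {"x": 0, "y": 0, "z": 10, "yaw": 0, "hand": -1},
    {"x": 0, "y": -1, "z": 16, "yaw": 0, "hand": -1},
    {"x": -1, "y": -6, "z": 18, "yaw": 0, "hand": -1},
    {"x": -2.2, "y": -12, "z": 18, "yaw": 0, "hand": -1},
    {"x": -3.4, "y": -18, "z": 18, "yaw": 0, "hand": -1},
    {"x": -4.6, "y": -24, "z": 18, "yaw": 0, "hand": -1},
    {"x": -5.8, "y": -30, "z": 16, "yaw": 0, "hand": -1},
    {"x": -5.8, "y": -30.8, "z": 10, "yaw": 0, "hand": -1},
    {"x": -5.8, "y": -30.8, "z": 6, "yaw": 0, "hand": -1},
  ],
)

```text
clock: 10.45
position: [0.3955, -0.2366, 0.0986]
ee_rot: [-3.072, -0.656, 0.002]
force: [0.2, 0.7, -1.5]
width: 0.451
gripper_force: 15.0
```

Run:
```python
from fit import *
im=get_image("scene");p=observe()["position"];print(p)
m=yellow(im,[315,180,350,215],0)
print(m.sum(),proj([[p[0],p[1],p[2]-.0409],p,[.397,-.2355,.038]],"scene").tolist())
a=im[150:250,280:380]
cv2.imwrite("pics/d5.png",cv2.resize(a,(600,600),interpolation=3))
```

```text
[ 0.39338408 -0.23476492  0.09476095]
294 [[330.1389176018005, 216.96705132171033], [330.46650568757946, 204.30985111552621], [331.08230683348177, 221.52777503990757]]
```

View pics/d5.png

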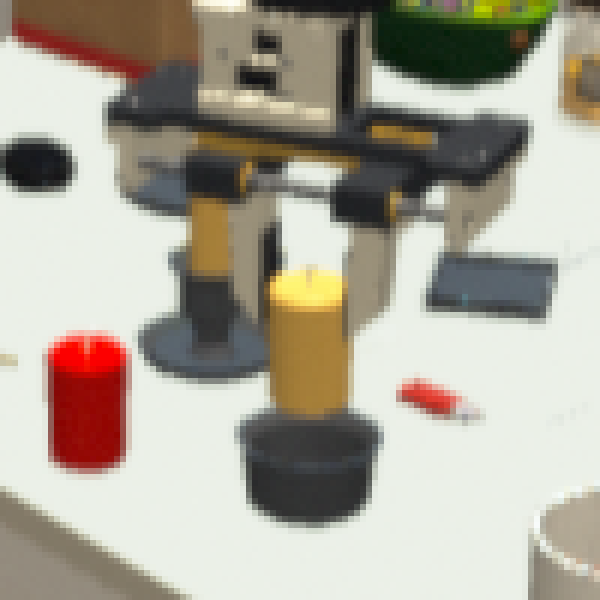

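The votive hangs over the cup with both centred at column 331.7. I'll let the arm settle, then measure the candle and cup in the same picture.

Emit:
apply_moves(
  motion=[
    {"x": 0, "y": 0, "z": 0, "yaw": 0, "hand": -1},
    {"x": 0, "y": 0, "z": 0, "yaw": 0, "hand": -1},
  ],
)

```text
clock: 10.75
position: [0.3982, -0.2359, 0.1023]
ee_rot: [3.07, 0.661, 0.003]
force: [0.4, 0.8, -0.3]
width: 0.455
gripper_force: 15.0
```

Run:
```python
from fit import *
im=get_image("scene");p=observe()["position"];print(p)
m=yellow(im,[324,190,342,225],0)
z=p[2]-.0409; M["votive_candle"]=[cyl(.02,.021,z,z+.062)]
print(m.sum(),np.round(fit("votive_candle",m,"scene",z+.03),4))
```

```text
[ 0.39833577 -0.23599274  0.10245128]
297 [ 0.3964 -0.2364  0.1653  0.8574]
```

Emit:
apply_moves(
  motion=[
    {"x": 0, "y": 0, "z": -2, "yaw": 0, "hand": -1},
    {"x": 0, "y": 0, "z": -4, "yaw": 0, "hand": -1},
    {"x": 0, "y": 0, "z": -5.3, "yaw": 0, "hand": -1},
    {"x": 0, "y": 0, "z": -5.3, "yaw": 0, "hand": -1},
    {"x": 0, "y": 0, "z": -5.3, "yaw": 0, "hand": -1},
  ],
)

```text
clock: 11.42
position: [0.3975, -0.2359, 0.0485]
ee_rot: [3.071, 0.661, 0.001]
force: [-0.4, 0.6, -0.7]
width: 0.456
gripper_force: 15.0
```

Emit:
apply_moves(
  motion=[
    {"x": 0, "y": 0, "z": -0.15, "yaw": 0, "hand": -1},
    {"x": 0, "y": 0, "z": -0.15, "yaw": 0, "hand": -1},
    {"x": 0, "y": 0, "z": -0.15, "yaw": 0, "hand": -0.05},
    {"x": 0, "y": 0, "z": -0.15, "yaw": 0, "hand": 0.1},
    {"x": 0, "y": 0, "z": -0.15, "yaw": 0, "hand": 0.3},
    {"x": 0, "y": 0, "z": -0.15, "yaw": 0, "hand": 0.3},
  ],
)

```text
clock: 12.18
position: [0.3969, -0.2357, 0.0462]
ee_rot: [-3.071, -0.66, 0.0]
force: [-0.5, 0.2, -0.7]
width: 0.646
gripper_force: 0.0
```

Emit:
apply_moves(
  motion=[
    {"x": 0, "y": 0, "z": 5, "yaw": 0, "hand": 0.4},
    {"x": 0, "y": 0, "z": 11, "yaw": 0, "hand": 1},
    {"x": 0, "y": 1, "z": 17, "yaw": 0, "hand": 1},
    {"x": 0.2, "y": 7, "z": 19, "yaw": 0, "hand": 1},
    {"x": 0.4, "y": 13, "z": 19, "yaw": 0, "hand": 1},
    {"x": 0.6, "y": 19, "z": 19, "yaw": 0, "hand": 1},
    {"x": 0.8, "y": 25, "z": 19, "yaw": 1, "hand": 1},
    {"x": 1, "y": 31, "z": 19, "yaw": 1, "hand": 1},
    {"x": 1.2, "y": 37, "z": 18, "yaw": 1, "hand": 1},
    {"x": 1.5, "y": 43, "z": 14, "yaw": 1, "hand": 1},
  ],
)

```text
clock: 13.42
position: [0.4126, 0.1891, 0.1926]
ee_rot: [-3.064, -0.688, -0.007]
force: [0.9, -0.6, 0.3]
width: 0.998
gripper_force: 0.0
```

Emit:
apply_moves(
  motion=[
    {"x": 0, "y": 3.2, "z": -4, "yaw": 0, "hand": 1},
    {"x": 0, "y": 3.2, "z": -6, "yaw": 0, "hand": 1},
    {"x": 0, "y": 3.2, "z": -6, "yaw": 0, "hand": 1},
  ],
)

```text
clock: 13.8
position: [0.4103, 0.2178, 0.1302]
ee_rot: [3.064, 0.689, -0.006]
force: [0.3, -0.6, 0.7]
width: 0.999
gripper_force: 0.0
```

Run:
```python
from fit import *
im=get_image("scene");t=get_image("top");s=observe();p=s["position"];print(p,s["ee_rot"])
m=yellow(im,[320,200,345,235],0);M["votive_candle"]=[cyl(.02,.021,.006,.068)]
print("votive",m.sum(),proj([[.397,-.2357,.068]],"scene"))
m=yellow(im,[225,160,262,190],0);print("sq",m.sum(),np.round(fit("square_pillar",m,"scene",.05,1),4))
a=im[140:240,215:345]
cv2.imwrite("pics/d6.png",cv2.resize(a,(780,600),interpolation=3))
print(proj([p,[.412,.226,.075],[.412,.226,0]],"scene").tolist())
```

```text
[0.41184083 0.21798942 0.13212984] [3.06547782e+00 6.86569703e-01 2.75977549e-04]
votive 209 [[331.3750943  212.39084426]]
sq 247 [0.4174 0.2353 1.297  0.617 ]
[[247.84288853315982, 152.42863086754252], [247.3891928063996, 167.00915129882003], [248.37121331256083, 186.27295322259727]]
```

View pics/d6.png

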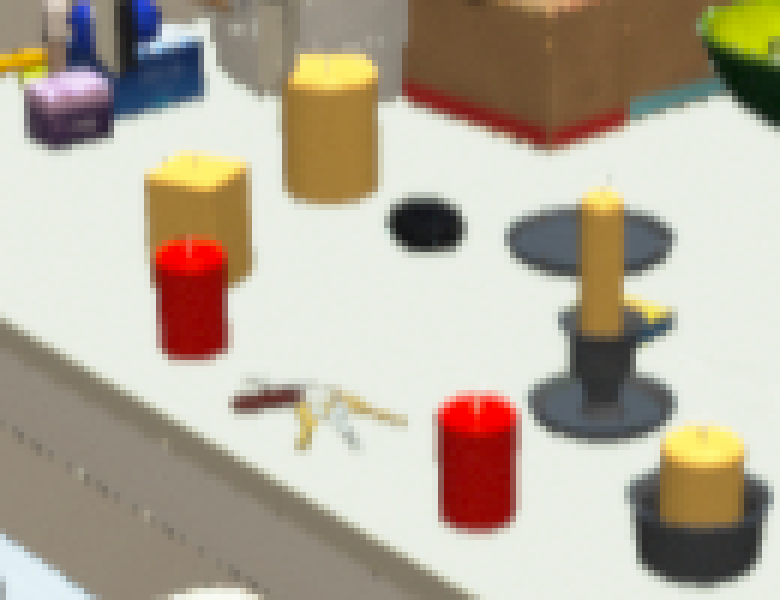

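The votive is seated in the cup, its top at (332,213) against a predicted (331,212). The square pillar's top is at (248,168) as expected. Descending on the square pillar.

Emit:
apply_moves(
  motion=[
    {"x": 0, "y": 0.8, "z": -2, "yaw": 0, "hand": 1},
    {"x": 0, "y": 0.8, "z": -5, "yaw": 0, "hand": 1},
    {"x": 0, "y": 0.8, "z": -9.5, "yaw": 0, "hand": 1},
    {"x": 0, "y": 0.8, "z": -9.5, "yaw": 0, "hand": 1},
    {"x": 0, "y": 0.8, "z": -9.5, "yaw": 0, "hand": 0.3},
    {"x": 0, "y": 0.8, "z": -9.5, "yaw": 0, "hand": -0.2},
    {"x": 0, "y": 0.8, "z": -9.5, "yaw": 0, "hand": -1},
    {"x": 0, "y": 0.8, "z": -9.5, "yaw": 0, "hand": -1},
    {"x": 0, "y": 0.8, "z": -9.5, "yaw": 0, "hand": -1},
    {"x": 0, "y": 0.8, "z": -9.5, "yaw": 0, "hand": -1},
  ],
  newtons=20,
)

```text
clock: 15.15
position: [0.4117, 0.2262, 0.0368]
ee_rot: [3.065, 0.687, 0.0]
force: [-0.5, -1.6, 5.8]
width: 0.526
gripper_force: 20.0
```

Emit:
apply_moves(
  motion=[
    {"x": 0, "y": 0, "z": 4, "yaw": 0, "hand": -1},
    {"x": 0, "y": 0, "z": 10, "yaw": 0, "hand": -1},
    {"x": 0, "y": 0, "z": 15, "yaw": 0, "hand": -1},
    {"x": 3, "y": -4.4, "z": 17, "yaw": 2, "hand": -1},
    {"x": 6, "y": -8.8, "z": 17, "yaw": 4, "hand": -1},
    {"x": 9, "y": -13.1, "z": 17, "yaw": 6, "hand": -1},
    {"x": 12, "y": -17.5, "z": 17, "yaw": 8, "hand": -1},
    {"x": 15, "y": -21.9, "z": 17, "yaw": 10, "hand": -1},
    {"x": 18, "y": -26.3, "z": 17, "yaw": 12, "hand": -1},
    {"x": 21, "y": -30.7, "z": 17, "yaw": 12.5, "hand": -1},
  ],
)

```text
clock: 16.4
position: [0.622, -0.0822, 0.2061]
ee_rot: [-2.972, -1.018, 0.001]
force: [-0.0, 0.9, -0.9]
width: 0.521
gripper_force: 20.0
```

Emit:
apply_moves(
  motion=[
    {"x": 1.8, "y": -2.5, "z": -5, "yaw": 0, "hand": -1},
    {"x": 1.8, "y": -2.5, "z": -8, "yaw": 0, "hand": -1},
    {"x": 1.8, "y": -2.5, "z": -8, "yaw": 0, "hand": -1},
  ],
)

```text
clock: 16.77
position: [0.6373, -0.1058, 0.1235]
ee_rot: [-2.97, -1.016, 0.009]
force: [-0.4, 0.7, -1.1]
width: 0.523
gripper_force: 20.0
```

Emit:
apply_moves(
  motion=[
    {"x": 1, "y": -1.2, "z": -1.5, "yaw": 0, "hand": -1},
    {"x": 1, "y": -1.2, "z": -1.5, "yaw": 0, "hand": -1},
    {"x": 1, "y": -1.2, "z": -1.5, "yaw": 0, "hand": -1},
  ],
)

```text
clock: 17.15
position: [0.6501, -0.1177, 0.1124]
ee_rot: [2.972, 1.017, 0.002]
force: [0.0, 0.3, -2.0]
width: 0.518
gripper_force: 20.0
```

Run:
```python
from fit import *
im=get_image("scene");s=observe();p=s["position"];print(p,s["ee_rot"])
print(proj([[p[0],p[1],p[2]-.0368],[.649,-.1195,.014],[.412+.237,.226-.3455,p[2]-.0368+.075]],"scene").tolist())
a=im[130:230,300:400]
cv2.imwrite("pics/d7.png",cv2.resize(a,(600,600),interpolation=3))
```

```text
[ 0.6500475  -0.11749819  0.11251839] [2.97188990e+00 1.01727754e+00 1.89435204e-03]
[[362.31391730170793, 178.41951050690548], [361.6136261457875, 195.26213564480585], [363.67210037815556, 157.7685393303624]]
```

View pics/d7.png

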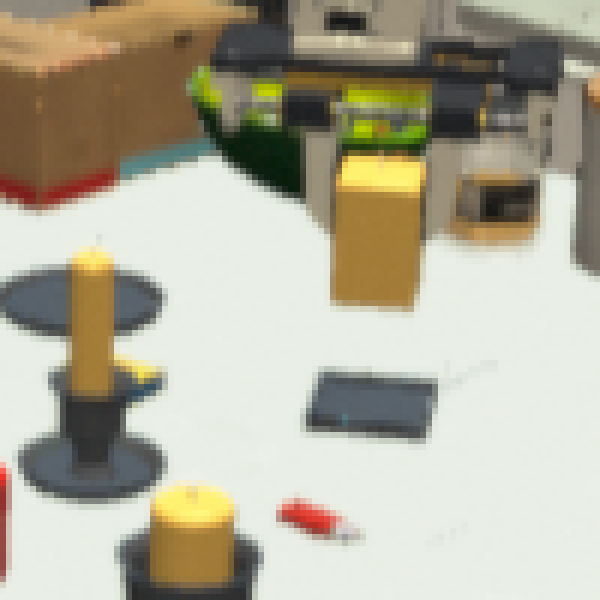

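The pillar hangs square above the tray, with the two centred at columns 362.4 and 361.9. Lowering.

Emit:
apply_moves(
  motion=[
    {"x": -0.1, "y": -0.15, "z": -3, "yaw": 0, "hand": -1},
    {"x": -0.1, "y": -0.15, "z": -5, "yaw": 0, "hand": -1},
    {"x": -0.1, "y": -0.15, "z": -6.4, "yaw": 0, "hand": -1},
    {"x": -0.1, "y": -0.15, "z": -6.6, "yaw": 0, "hand": -1},
    {"x": -0.1, "y": -0.15, "z": -6.6, "yaw": 0, "hand": -1},
  ],
)

```text
clock: 17.82
position: [0.6489, -0.1192, 0.046]
ee_rot: [2.972, 1.017, 0.001]
force: [0.6, -0.7, -0.8]
width: 0.524
gripper_force: 20.0
```

Emit:
apply_moves(
  motion=[
    {"x": 0, "y": 0, "z": -0.1, "yaw": 0, "hand": -1},
    {"x": 0, "y": 0, "z": -0.1, "yaw": 0, "hand": -1},
    {"x": 0, "y": 0, "z": -0.1, "yaw": 0, "hand": 0.2},
    {"x": 0, "y": 0, "z": -0.1, "yaw": 0, "hand": 0.4},
    {"x": 0, "y": 0, "z": -0.1, "yaw": 0, "hand": 0.6},
    {"x": 0, "y": 0, "z": -0.1, "yaw": 0, "hand": 0.6},
    {"x": 0, "y": 0, "z": 4, "yaw": 0, "hand": 0.6},
    {"x": 0, "y": 0, "z": 9, "yaw": 0, "hand": 1},
    {"x": 0, "y": 0, "z": 14, "yaw": 0, "hand": 1},
    {"x": 0, "y": 0, "z": 14, "yaw": 0, "hand": 1},
  ],
)

```text
clock: 19.08
position: [0.6513, -0.1193, 0.1905]
ee_rot: [2.969, 1.016, 0.012]
force: [0.4, 0.5, -1.2]
width: 0.996
gripper_force: 0.0
```

Emit:
apply_moves(
  motion=[
    {"x": -1, "y": 5, "z": 2, "yaw": -2, "hand": 1},
    {"x": -2.2, "y": 11, "z": 2, "yaw": -4, "hand": 1},
    {"x": -3.4, "y": 17, "z": 2, "yaw": -6, "hand": 1},
    {"x": -4.6, "y": 23, "z": 2, "yaw": -8, "hand": 1},
    {"x": -5.8, "y": 29, "z": 2, "yaw": -10, "hand": 1},
    {"x": -7, "y": 35, "z": 2, "yaw": -12.5, "hand": 1},
    {"x": -8, "y": 40.5, "z": 0, "yaw": -12.5, "hand": 1},
    {"x": -8.3, "y": 42.5, "z": -4, "yaw": -12.5, "hand": 1},
    {"x": -8.3, "y": 42.5, "z": -6, "yaw": -12.5, "hand": 1},
    {"x": -8.3, "y": 42.5, "z": -6, "yaw": -12.5, "hand": 1},
  ],
)

```text
clock: 20.32
position: [0.5641, 0.3049, 0.1231]
ee_rot: [3.064, 0.688, -0.007]
force: [0.0, -0.2, -0.3]
width: 0.999
gripper_force: 0.0
```

Run:
```python
from fit import *
im=get_image("scene");s=observe();p=s["position"];print(p,s["ee_rot"])
m=yellow(im,[258,146,282,178],0);print("rp",m.sum(),np.round(fit("round_pillar",m,"scene",.05),4))
m=yellow(im,[345,165,380,210],0);M["square_pillar"]=[box(-.024,.024,-.024,.024,.008,.083)];print("sq",m.sum(),np.round(fit("square_pillar",m,"scene",.05,1),4))
d=np.array([-.42,.907,0])
print(proj([p+.055*d,p-.055*d,[.567,.306,.085],[.649,-.1195,.083]],"scene").round(1).tolist())
a=im[110:210,225:385]
cv2.imwrite("pics/d8.png",cv2.resize(a,(800,500),interpolation=3))
```

```text
[0.56516361 0.30517682 0.12473633] [ 3.06468628e+00  6.87019202e-01 -2.98072742e-03]
rp 377 [ 0.5684  0.3086 -0.5047  0.9179]
sq 361 [ 0.6479 -0.1185  0.7237  0.8536]
[[256.3, 139.0], [281.2, 142.7], [269.2, 150.5], [362.6, 176.7]]
```

View pics/d8.png

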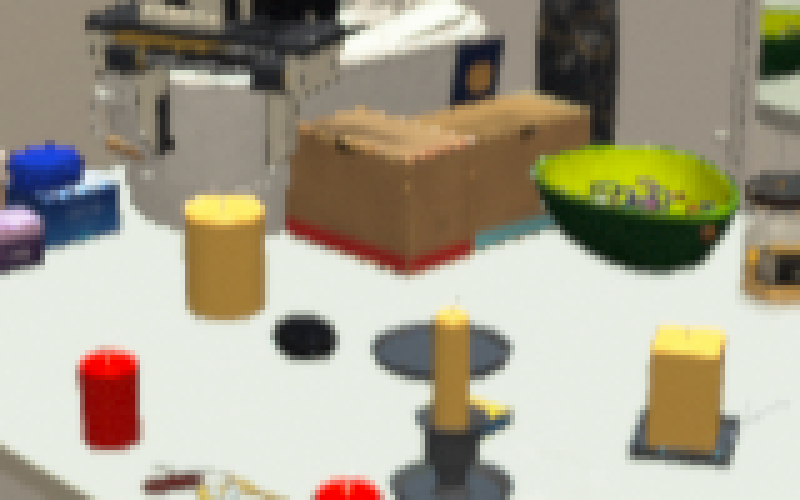

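The square pillar sits straight in the tray: fit (0.648, -0.1185), within 2 mm. The round pillar's top is at (270,152), below the open fingers. Gripping it.

Emit:
apply_moves(
  motion=[
    {"x": 0.2, "y": 0.15, "z": -2, "yaw": 0, "hand": 1},
    {"x": 0.2, "y": 0.15, "z": -5, "yaw": 0, "hand": 1},
    {"x": 0.2, "y": 0.15, "z": -7.7, "yaw": 0, "hand": 1},
    {"x": 0.2, "y": 0.15, "z": -7.7, "yaw": 0, "hand": 1},
    {"x": 0.2, "y": 0.15, "z": -7.7, "yaw": 0, "hand": 0.5},
    {"x": 0.2, "y": 0.15, "z": -7.7, "yaw": 0, "hand": 0},
    {"x": 0.2, "y": 0.15, "z": -7.7, "yaw": 0, "hand": -1},
    {"x": 0.2, "y": 0.15, "z": -7.7, "yaw": 0, "hand": -1},
    {"x": 0.2, "y": 0.15, "z": -7.7, "yaw": 0, "hand": -1},
    {"x": 0.2, "y": 0.15, "z": -7.7, "yaw": 0, "hand": -1},
  ],
  newtons=25,
)

```text
clock: 21.62
position: [0.5682, 0.3072, 0.0495]
ee_rot: [3.065, 0.687, 0.002]
force: [0.1, -2.6, 6.1]
width: 0.691
gripper_force: 25.0
```

Emit:
apply_moves(
  motion=[
    {"x": 0, "y": 0, "z": 3, "yaw": 0, "hand": -1},
    {"x": 0, "y": 0, "z": 8, "yaw": 0, "hand": -1},
    {"x": 0.8, "y": -3, "z": 10, "yaw": 0, "hand": -1},
    {"x": 2.3, "y": -8, "z": 10, "yaw": 0, "hand": -1},
    {"x": 3.8, "y": -13, "z": 10, "yaw": 0, "hand": -1},
    {"x": 5.2, "y": -18, "z": 9, "yaw": 0, "hand": -1},
    {"x": 5.6, "y": -19.6, "z": 6, "yaw": 0, "hand": -1},
    {"x": 5.6, "y": -19.6, "z": 5, "yaw": 0, "hand": -1},
    {"x": 5.6, "y": -19.6, "z": 5, "yaw": 0, "hand": -1},
    {"x": 5.6, "y": -19.6, "z": 5, "yaw": 0, "hand": -1},
  ],
)

```text
clock: 22.88
position: [0.6238, 0.1135, 0.0997]
ee_rot: [-3.064, -0.691, -0.002]
force: [-1.0, 0.0, -2.0]
width: 0.697
gripper_force: 25.0
```

Run:
```python
from fit import *
im=get_image("scene");s=observe();p=s["position"];print(p)
print(proj([[p[0],p[1],p[2]-.0495],[.6243,.111,.013]],"scene").round(1).tolist())
cv2.imwrite("pics/d9.png",cv2.resize(im[120:220,260:360],(600,600),interpolation=3))
```

```text
[0.62389465 0.11321903 0.09974892]
[[312.4, 168.9], [312.8, 178.4]]
```

View pics/d9.png

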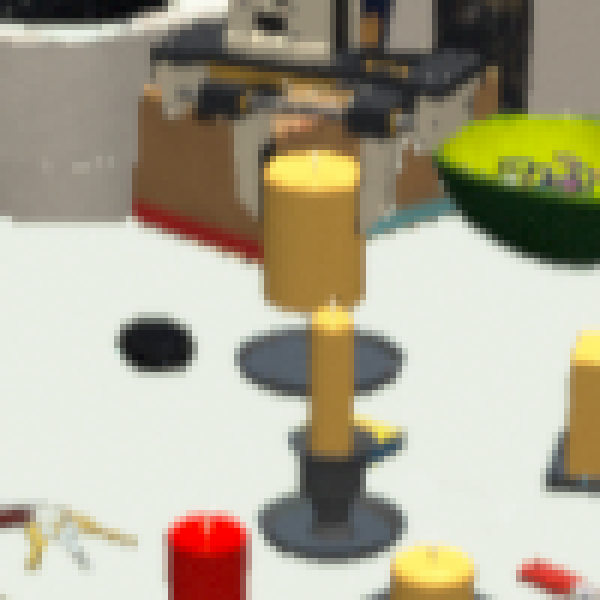

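The round pillar is above the plate at column 312, with the plate centre at 313.5, well inside the margin. Lowering with a 2 mm correction.

Emit:
apply_moves(
  motion=[
    {"x": 0.1, "y": -0.3, "z": -2, "yaw": 0, "hand": -1},
    {"x": 0.1, "y": -0.3, "z": -3.5, "yaw": 0, "hand": -1},
    {"x": 0.1, "y": -0.3, "z": -4.3, "yaw": 0, "hand": -1},
    {"x": 0.1, "y": -0.3, "z": -4.3, "yaw": 0, "hand": -1},
    {"x": 0.1, "y": -0.3, "z": -4.3, "yaw": 0, "hand": -1},
  ],
)

```text
clock: 23.55
position: [0.6247, 0.1085, 0.0558]
ee_rot: [-3.065, -0.688, -0.001]
force: [-0.4, -0.9, -3.0]
width: 0.697
gripper_force: 25.0
```

Emit:
apply_moves(
  motion=[
    {"x": 0, "y": 0, "z": 0, "yaw": 0, "hand": 0.5},
    {"x": 0, "y": 0, "z": 0, "yaw": 0, "hand": 0.7},
    {"x": 0, "y": 0, "z": 0, "yaw": 0, "hand": 0.9},
    {"x": 0, "y": 0, "z": 0, "yaw": 0, "hand": 0.9},
    {"x": 0, "y": 0, "z": 2, "yaw": 0, "hand": 0.9},
    {"x": 0, "y": 0, "z": 6, "yaw": 0, "hand": 0.9},
    {"x": 0, "y": 0, "z": 12, "yaw": 0, "hand": 0.9},
    {"x": 0, "y": 0, "z": 18, "yaw": 0, "hand": 0.9},
    {"x": 0, "y": 0, "z": 22, "yaw": 0, "hand": 0.9},
    {"x": 0, "y": 0, "z": 22, "yaw": 0, "hand": 0.9},
  ],
)

```text
clock: 24.8
position: [0.6263, 0.1089, 0.2796]
ee_rot: [-3.065, -0.687, -0.011]
force: [0.2, 0.3, -0.6]
width: 0.952
gripper_force: 0.0
```

Run:
```python
from fit import *
im=get_image("scene");s=observe();print(s["position"],s["gripper_force"])
print(proj([[.6243,.111,.091],[.4712,-.077,.131],[.397,-.2355,.068],[.649,-.1195,.083]],"scene").round(1).tolist())
cv2.imwrite("pics/d10.png",cv2.resize(im[140:260,260:400],(700,600),interpolation=3))
```

```text
[0.62519127 0.10845564 0.27707517] 0.0
[[312.9, 158.7], [315.2, 171.7], [331.3, 212.4], [362.6, 176.7]]
```

View pics/d10.png

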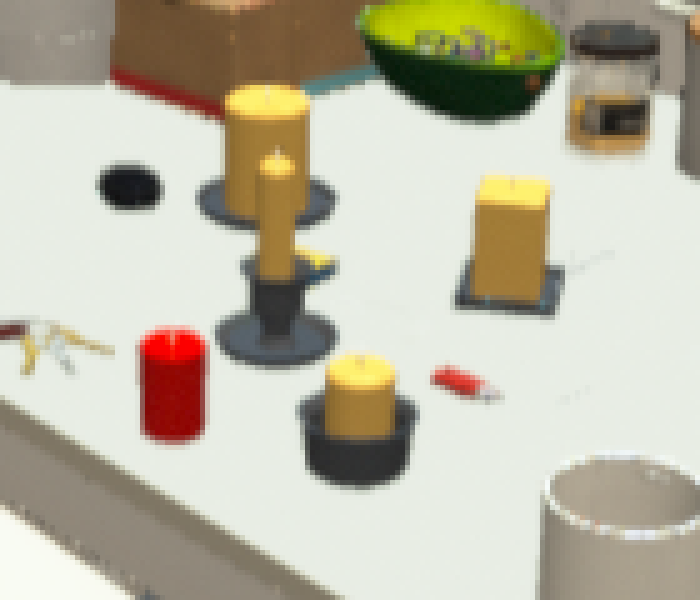

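All four candles stand in their holders. Tops: pillar (313,160), dinner (315,172), votive (332,213), square (362,177), each within about 1.5 px of the prediction. Handing in.

```bash
python3 -c "
from cell import *
print(sign_off())"
```

```text
the job is handed in; nothing more can be done
None
```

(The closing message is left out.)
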